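Refit and press in the control knob of a fly dryer

TASK

Slide the dryer's red transport lock all the way to its end stop, clear of the shaft. Then pick up the loose orange knob, turn it so that the flat in its socket matches the flat of the D-shaft, push it fully home on the shaft, and keep pressing it down to the bottom of the shaft's spring travel. Finish while still holding the knob pressed in; leave the lock open and everything else on the bench where it is.

Things in the scene. Friction and masses are not known exactly. Their poses are not given: they have to be found in the camera images.
- knob: The loose orange knob, about 60 g, upright on the table, socket down. Origin: centre of its underside, z up. Round skirt 37 mm across, 20 mm tall. The D-shaped socket below is 16.5 mm deep, 13.4 mm in diameter, its flat 3.7 mm from the axis on the +x side: it fits the shaft only one way round, to about 0.1 rad.
- knob_bar (a point): Centre of the top of the knob's grip bar, 42 mm above its underside, on its axis; axes as the knob's. The bar is 36 mm long (x), 14 mm thick (y), and stands 22 mm tall on the skirt. A white pointer line runs from here to +x (the side of the socket's flat) and down the bar's +x end.
- knob_pointer (a point): The pointer end of the knob's grip bar: top edge of its +x end, 18 mm from the axis, 42 mm above the underside; axes as the knob's.
- shaft_seat (a point): Centre of the top of the brass collar (20 mm across) at the foot of the dryer's upright D-shaft, 62 mm above the table when not pressed: seat for the knob's underside. z up; +x is the way the shaft's flat faces (as does the white tick on the black dial disc, 54 mm across, round its foot). Knob fully home: its origin and x axis coincide with this point's.
- shaft_tip (a point): Centre of the top of the steel D-shaft, 15 mm above the collar, axes as shaft_seat. The shaft is 12 mm in diameter, its flat 3 mm from the axis on the +x side, tip chamfered 1.5 mm. The shaft can also turn about z, but very stiffly (0.25 N m).
- shaft (a joint): How far the D-shaft is pressed in, straight down against its spring, in m: 0 = out, 0.008 = bottom stop. The spring needs 6 N to begin to move and 10 N at the stop; it springs back when let go.
- lock (a joint): Position of the red transport lock in m: 0 = fork round the shaft (locked), 0.045 = end stop, fork drawn clear. Slides along the dryer's +y, away from the shaft, with 2 N friction and stays where it is left.
- lock_grip (a point): Centre of the top of the transport lock's red grip, 96 mm above the table; +y is the sliding direction. The grip is a block 30 mm (x) by 16 mm (y), 28 mm tall above the lock's fork plate, which lies just over the collar (63 to 68 mm above the table) and keeps the knob from going home. The shaft axis lies 45 mm plus the joint value towards -y.
- dryer: The fly dryer, a grey box with an orange stripe fixed to the table: 150 mm (x) by 330 mm (y), 50 mm tall. Origin on the table right under the shaft axis; the box spans x -75 to 75 mm, y -60 to 270 mm; a gearbox (70 x 60 mm in x and y, to 140 mm above the table) stands at y = 195 mm with a black foam wheel (104 mm across, to 159 mm high) beyond it.
- pot: small round lidded pot, off-white with a pink spot on its lid, 46 mm wide, 32 mm tall; loose bystander, origin at the centre of its underside
- spool: lime-green line spool with black flanges, 40 mm wide, 24 mm tall; loose bystander, origin at the centre of its underside
- pot2: small round lidded pot with a brown spot on its lid, 46 mm wide, 32 mm tall; loose bystander, origin at the centre of its underside
- bottle: amber bottle, 34 mm wide, 85 mm tall, white cap; loose bystander, origin at the centre of its underside
- reel: fly reel lying flat, 76 mm wide, 40 mm tall with its handle; loose bystander, origin at the centre of its underside
- tin: flat aluminium tin, 60 x 90 x 18 mm; loose bystander, origin at the centre of its underside
- mug: blue mug, 80 mm wide, 90 mm tall; loose bystander, origin at the centre of its underside
Things that resemble listed ones, but are neither listed nor needed, are in the scene too. Of the things like the knob, leave any that is purple; of the rest the larger one is meant.

How it is judged:
By the outcome, as a careful person would: the job done as asked, in the order asked, and still so for the second after the job is handed in, while the arm keeps its last pose, push and grip.
It also fails if it takes over 54 s, if anything falls off the work surface, if the arm or the gripper's body presses on something with over 40 N, if the wrist force passes 120 N, or if a joint passes its speed limit or range.

ROBOT

A 6-joint arm with a two-finger parallel gripper is mounted at the origin on the work surface. World frame = base frame: x ahead of the robot, y to its left, z up, the work surface at z = 0. Lengths are in m, angles in rad, forces in N, time in s.
With the tool pointing down it reaches from about 0.375 to 0.925 m from the base axis. Payload 5.7 kg.
Tool frame: the origin (TCP) lies midway between the tips of the shut fingers; the grasp point (between the pads) lies 19 mm behind it; z points along the fingers, y is the direction in which the jaws open and shut (so a half turn about z gives the same grasp; the last joint's range is limited). The gripper opens to 88 mm and grips with 3 to 60 N. Pads are 20 mm wide; open, the fingers measure 115 mm over their backs; the gripper's body (75 mm by 178 mm) begins 61 mm behind the grasp point.
Start: joints at [1.048, 0.359, 1.51, -0, 1.272, -0.115], TCP at [0.238, 0.551, 0.223] pointing down, gripper open.
Joint ranges: [-2.97, 2.97], [-1.01, 2.36], [0.21, 2.38], [-0.96, 4.11], [0.2, 2.71], [-2.98, 2.98]. Speed limits (rad/s): [2.39, 2.39, 3.14, 3.14, 3.14, 3.14].

INTERFACE

Orientations are given as a rotation vector (axis times angle).
In Python, from workcell import manip gives the robot as it stands.
- The arm moves only by the shell command python3 -m pendant 'ROWS' [OPENING] [FORCE]. ROWS is JSON, a list of rows, each a list of 2 entries, a list of its own where there are three numbers: the shift along the tool's x, y, z in cm, then the turn, a rotation vector about the tool's x, y, z in rad. In form: [[[x, y, z], [ax, ay, az]], ...]. A call has 1 to 20 rows; each row is the pose to reach, as a shift and turn from the pose commanded when the call began, along the tool's axes at that moment; what a row does not reach only later rows make up. A row lasts 1/8 s, in which the tool goes at most 62.5 mm and 10.7 degrees, less where a joint would pass 70% of its speed; a pose out of reach is approached as far as the arm can. A call with a gripper value outside its range is refused whole. OPENING is the closure, from -1 (fully open) to 1 (shut), set as the call begins (- or left out, the last holds). The fingers move at their own pace and stop on an object; FORCE is the grip in N (left out, the last holds). Time passes only in rows, so rows that repeat a pose let the fingers close. It gives the time, the measured TCP pose, the force and the opening at its end, in the units of the state.
- manip.state(): the state, without advancing time (a new reading comes with each control period).
- manip.get_image(name): name is "scene" or "top"; returns the picture (480x640x3 uint8, blue, green, red); there is no depth.
- manip.camera_params(name): a dict with "fx", "fy", "cx", "cy" (pixels), "D" ([k1, k2, p1, p2, k3] as OpenCV has them; the pictures are not rectified), "origin" and "attitude" of the camera in the world. Camera axes: x right, y up, looking along -z (the intrinsics and any distortion apply to the point x, -y, -z); pixel columns grow to the right and rows downward; lengths in m; the calibration is good to about 2 mm. A picture is of the moment at which its call begins. camera_params takes no time and is no camera call.
- manip.finish_job(): hands the job in, once; it reports no verdict.
The state is a dict: "time_s": time; "q": joint angles; "joint_vel": joint speeds; "joint_torque": joint torques, N m; "position": TCP position; "tool_rot": TCP orientation; "wrist_force": force on the tool from outside, world axes, zero at the start; "moment": the same for the moment, N m; "finger_gap": finger opening in m.
Only numpy, scipy, OpenCV 4.12 (cv2) and the standard library are available. Lean on these libraries where they do the work, as an engineer would, in place of code of your own. Each camera call takes 0.05 s, during which the arm holds its last target.

## Working session

There is one attempt and no reset: what is moved stays moved. The work goes in short steps, Python scripts to look and compute and a shell command to move; the robot and the scene stay as the last step left them, time stands still between calls to the robot, and variables do not carry over. Pictures are saved under pics/ and viewed, and the job is handed in when it is done.

```bash
mkdir -p pics; ls
python3 - <<'E'
from workcell import manip
import cv2
print(manip.state())
for n in("scene","top"):
    cv2.imwrite(f"pics/{n}0.png",manip.get_image(n)); print(manip.camera_params(n))
E
```

```text
pics
{'time_s': 0.0, 'q': array([ 1.04789574e+00,  3.59466696e-01,  1.51136822e+00, -3.55519088e-05,
        1.27247731e+00, -1.15091188e-01]), 'joint_vel': array([ 4.06358568e-04,  6.80095409e-04,  5.40945672e-04, -9.59275017e-04,
        7.72530181e-05, -4.63105620e-04]), 'joint_torque': array([ 8.93959987e-04, -5.15377593e+01, -2.70723671e+01,  6.76030666e-02,
        3.48935870e-02, -1.62520641e-04]), 'position': array([0.23764869, 0.55022504, 0.22185682]), 'tool_rot': array([-6.36036772e-01, -3.07601520e+00,  2.58114907e-03]), 'wrist_force': array([0.08310191, 0.06923958, 0.44325918]), 'moment': array([ 0.02891006, -0.02216352, -0.04343518]), 'finger_gap': 0.0878940471740471}
{'fx': 523.4881491416986, 'fy': 523.4881491416986, 'cx': 317.69099832660163, 'cy': 246.76372059337663, 'D': array([0.01879605, 0.        , 0.        , 0.        , 0.        ]), 'origin': array([ 1.00631875, -0.19239446,  1.03916317]), 'attitude': array([0.45458083, 0.27684358, 1.00746438])}
{'fx': 579.9983631360732, 'fy': 579.9983631360732, 'cx': 320.92579309357154, 'cy': 240.3172520601435, 'D': array([0.02538494, 0.        , 0.        , 0.        , 0.        ]), 'origin': array([0.32828221, 0.05510607, 1.27639947]), 'attitude': array([ 0.13961748, -0.10934414, -1.55428322])}
```

View pics/scene0.png

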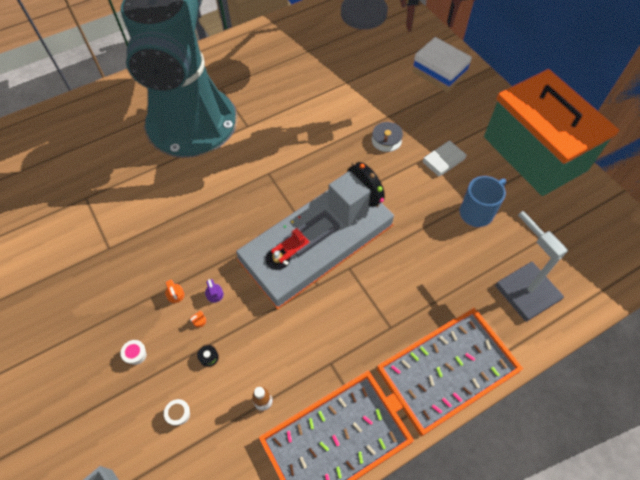

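View pics/top0.png

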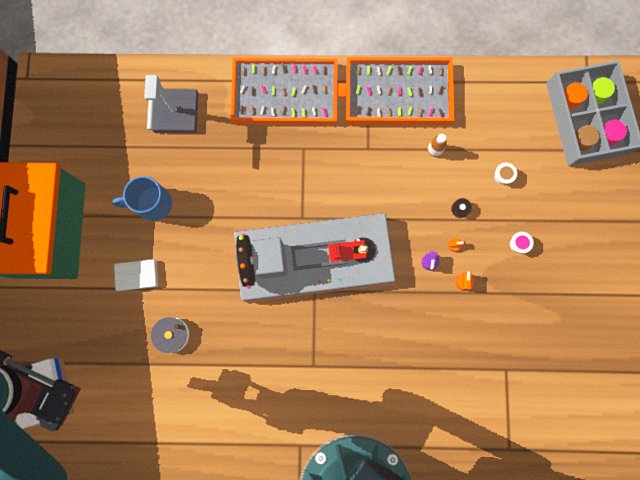

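The knob candidates in the top view are orange at (466,281), orange at (456,244) and purple at (430,261). Purple is excluded. I'll enlarge the view to check that the orange one at (466,281) is the larger.

Run:
```python
import cv2,numpy as np
t=cv2.imread("pics/top0.png");s=cv2.imread("pics/scene0.png")
a=cv2.resize(t[220:310,400:500],None,fx=4,fy=4,interpolation=cv2.INTER_CUBIC)
b=cv2.resize(s[265:335,150:240],(400,311),interpolation=cv2.INTER_CUBIC)
c=np.zeros((360,800,3),np.uint8);c[:360,:400]=a;c[:311,400:]=b
cv2.imwrite("pics/knobs.png",c)
a=cv2.resize(t[200:300,310:400],(540,600),interpolation=cv2.INTER_CUBIC);cv2.imwrite("pics/dt.png",a)
a=cv2.resize(s[210:300,230:330],(660,594),interpolation=cv2.INTER_CUBIC);cv2.imwrite("pics/ds.png",a)
```

```text
(no output)
```

View pics/knobs.png

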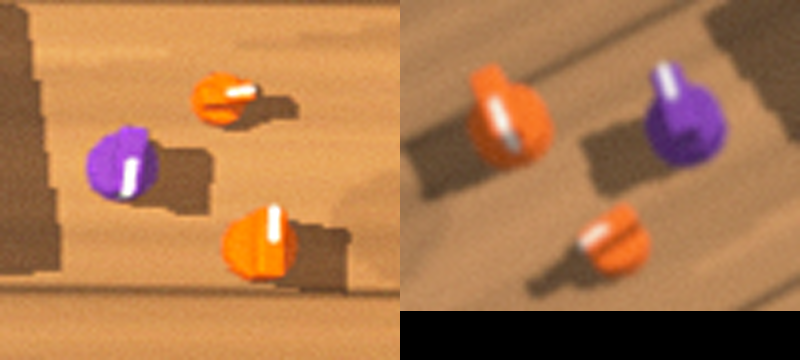

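View pics/dt.png

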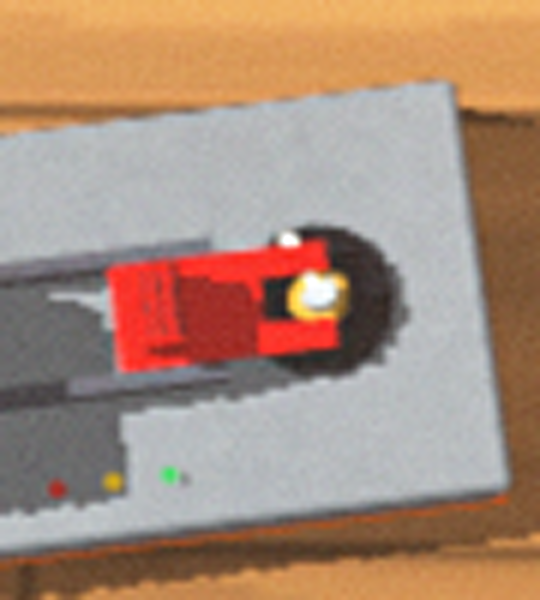

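View pics/ds.png

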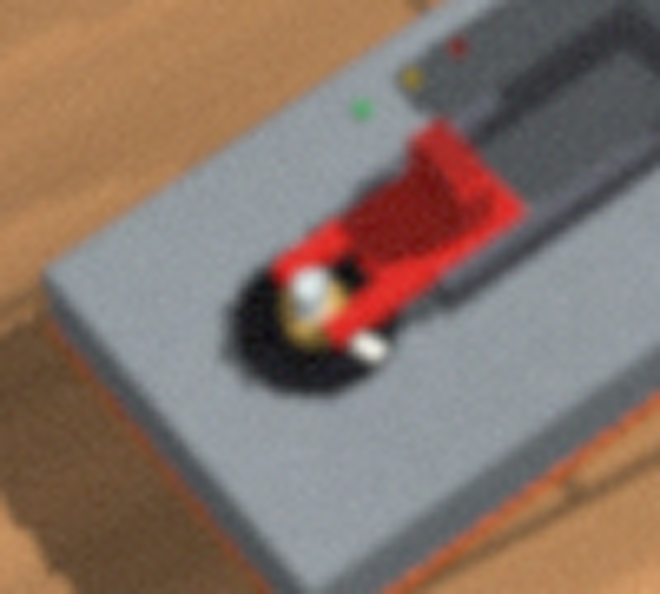

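The crop confirms the target: the orange knob at top (466,281) / scene (175,291) is clearly larger than the orange one at (456,244). The tick is at top (358,240) and scene (286,263), and the red grip is towards image left of the shaft. Next I'll measure.

```bash
cat > h.py <<'E'
import numpy as np,cv2
from scipy.spatial.transform import Rotation as R
from workcell import manip
P={n:manip.camera_params(n) for n in("scene","top")}
def ray(n,uv):
    p=P[n];K=np.array([[p['fx'],0,p['cx']],[0,p['fy'],p['cy']],[0,0,1]])
    x,y=cv2.undistortPoints(np.array([[uv]],float),K,p['D'])[0,0]
    d=R.from_rotvec(p['attitude']).apply([x,-y,-1]);return p['origin'],d/np.linalg.norm(d)
def plane(n,uv,z):
    o,d=ray(n,uv);return o+d*(z-o[2])/d[2]
def tri(a,b):
    o1,d1=ray("scene",a);o2,d2=ray("top",b)
    A=np.stack([d1,-d2],1);t=np.linalg.lstsq(A,o2-o1,rcond=None)[0]
    p,q=o1+d1*t[0],o2+d2*t[1];return (p+q)/2,np.linalg.norm(p-q)
def proj(n,X):
    p=P[n];K=np.array([[p['fx'],0,p['cx']],[0,p['fy'],p['cy']],[0,0,1]])
    c=R.from_rotvec(p['attitude']).inv().apply(np.array(X)-p['origin'])*[1,-1,-1]
    return cv2.projectPoints(c.reshape(-1,1,3),np.zeros(3),np.zeros(3),K,p['D'])[0][:,0]
def blobs(img,mask,roi,mn=3):
    x0,y0,x1,y1=roi;m=np.zeros(mask.shape,np.uint8);m[y0:y1,x0:x1]=mask[y0:y1,x0:x1]
    n,l,s,c=cv2.connectedComponentsWithStats(m)
    return [(c[i].round(2),s[i]) for i in range(1,n) if s[i][4]>=mn]
E
python3 - <<'E'
from h import *
I={n:cv2.imread(f"pics/{n}0.png") for n in P}
for n,rk,rd in(("top",(450,265,485,300),(345,225,390,275)),("scene",(160,270,190,305),(255,230,310,280))):
    h=cv2.cvtColor(I[n],cv2.COLOR_BGR2HSV);H,S,V=cv2.split(h)
    w=((S<90)&(V>150)).astype(np.uint8);o=((H<18)&(S>190)&(V>130)).astype(np.uint8)
    red=(((H<6)|(H>174))&(S>180)&(V>60)).astype(np.uint8)
    print(n,"white knob",blobs(I[n],w,rk),"\n orange",blobs(I[n],o,rk),"\n")
    x0,y0,x1,y1=rk
    for name,c in(("w",w),):
        ys,xs=np.nonzero(c[y0:y1,x0:x1]);print(sorted(zip(xs+x0,ys+y0)))
    print("black",blobs(I[n],((V<60)).astype(np.uint8),rd,10))
    print("white d",blobs(I[n],((S<45)&(V>190)).astype(np.uint8),rd))
    print("brass",blobs(I[n],((H>12)&(H<35)&(S>80)&(V>120)).astype(np.uint8),rd))
    print("red",blobs(I[n],red,(rd[0]-40,rd[1]-30,rd[2]+20,rd[3]+10),10))
E
```

```text
top white knob [(array([468.  , 275.32]), array([467, 271,   3,   9,  25], dtype=int32))] 
 orange [(array([464.24, 281.38]), array([455, 272,  20,  18, 234], dtype=int32))] 

[(np.int64(467), np.int64(272)), (np.int64(467), np.int64(273)), (np.int64(467), np.int64(274)), (np.int64(467), np.int64(275)), (np.int64(467), np.int64(276)), (np.int64(467), np.int64(277)), (np.int64(467), np.int64(278)), (np.int64(467), np.int64(279)), (np.int64(468), np.int64(271)), (np.int64(468), np.int64(272)), (np.int64(468), np.int64(273)), (np.int64(468), np.int64(274)), (np.int64(468), np.int64(275)), (np.int64(468), np.int64(276)), (np.int64(468), np.int64(277)), (np.int64(468), np.int64(278)), (np.int64(468), np.int64(279)), (np.int64(469), np.int64(272)), (np.int64(469), np.int64(273)), (np.int64(469), np.int64(274)), (np.int64(469), np.int64(275)), (np.int64(469), np.int64(276)), (np.int64(469), np.int64(277)), (np.int64(469), np.int64(278)), (np.int64(469), np.int64(279))]
black [(array([368.04, 252.46]), array([357, 241,  18,  21, 104], dtype=int32)), (array([355.6 , 249.33]), array([354, 247,
[... 1651 characters left out ...]
.int64(174), np.int64(294)), (np.int64(174), np.int64(295)), (np.int64(174), np.int64(296)), (np.int64(175), np.int64(295)), (np.int64(175), np.int64(296))]
black [(array([272.72, 262.05]), array([266, 252,  19,  17, 150], dtype=int32))]
white d [(array([276.5 , 252.71]), array([275, 251,   4,   4,  14], dtype=int32)), (array([285.44, 262.11]), array([284, 261,   4,   3,   9], dtype=int32))]
brass [(array([258.33, 232.13]), array([255, 230,  11,   8,  45], dtype=int32)), (array([280.5, 254.5]), array([280, 253,   2,   4,   8], dtype=int32)), (array([275.5 , 259.33]), array([274, 257,   5,   5,  12], dtype=int32))]
red [(array([291.58, 244.77]), array([271, 230,  37,  33, 432], dtype=int32))]
```

Run:
```python
from h import *
np.set_printoptions(precision=4,suppress=True)
tip,e=tri((276.5,252.7),(362.7,248.2));print("tip",tip,e)
print(plane("top",(362.7,248.2),.077),plane("scene",(276.5,252.7),.077))
tk,e=tri((285.44,262.11),(357.67,239.33));print("tick",tk,e)
c=[plane("top",u,.05) for u in((385,214.2),(394.7,281.2),(235,233),(243,300))]
print(c)
kn,e=tri((170.5,287),(468.2,271.3));print("pointer end",kn,e)   # upper end incl end face
kn,e=tri((172.5,291.7),(468,275.3));print("mid",kn,e)
for n,a in(("top",[(468.2,271),(468.1,279.7)]),("scene",[(170.6,287.5),(175.2,296.5)])):
    p,q=[plane(n,u,.042) for u in a];print(n,p,q,np.linalg.norm(p-q),np.arctan2(*(p-q)[1::-1]),np.arctan2(*(q-p)[1::-1]))
```

```text
tip [ 0.5042 -0.0097  0.0753] 0.003925150075355013
[ 0.5046 -0.0077  0.077 ] [ 0.5044 -0.0118  0.077 ]
tick [ 0.5253 -0.0005  0.0585] 0.005327115915011644
[array([ 0.5831, -0.0568,  0.05  ]), array([ 0.4389, -0.0768,  0.05  ]), array([0.5384, 0.2653, 0.05  ]), array([0.3951, 0.2429, 0.05  ])]
pointer end [ 0.4591 -0.2305  0.0685] 0.006777499945625665
mid [ 0.4542 -0.2345  0.0396] 0.0024394489752623577
top [ 0.4634 -0.2334  0.042 ] [ 0.4449 -0.2327  0.042 ] 0.018535380079530234 -0.03767926098925287 3.1039133926005404
scene [ 0.444  -0.2352  0.042 ] [ 0.4681 -0.235   0.042 ] 0.024074755194767778 -3.1357175450541512 0.005875108535642086
```

```bash
cat >> h.py <<'E'
def go(pos,yaw_y):
    s=manip.state();Rm=R.from_rotvec(s['tool_rot']);M=Rm.as_matrix()
    cur=np.arctan2(M[1,1],M[0,1]);d=(yaw_y-cur+np.pi/2)%np.pi-np.pi/2
    print("t",round(s['time_s'],2),"pos",s['position'].round(4),"yawy",round(cur,3),"q6",s['q'][5].round(2),"F",s['wrist_force'].round(1),"gap",round(s['finger_gap'],4))
    print("shift cm",(M.T@(np.array(pos)-s['position'])*100).round(2),"turn z",round(-d,3),"world shift mm",((np.array(pos)-s['position'])*1000).round(1))
    print("tool axes cols",M.round(3).tolist())
E
python3 - <<'E'
from h import *
print(plane("top",(334,252.5),.096),plane("scene",(230+468/6.6,210+165/6.6),.096))
go([.498,.0348,.15],.138)
go([.498,.0348,.073],.138)
E
```

```text
[0.49216614 0.05209815 0.096     ] [0.50372132 0.04845414 0.096     ]
t 0.1 pos [0.2376 0.5502 0.2219] yawy 1.163 q6 -0.12 F [-0.2 -0.2 -0. ] gap 0.0878
shift cm [-44.34 -36.98   7.24] turn z 1.025 world shift mm [ 260.4 -515.4  -71.9]
tool axes cols [[-0.918, 0.397, -0.001], [0.397, 0.918, -0.001], [0.0, -0.002, -1.0]]
t 0.1 pos [0.2376 0.5502 0.2219] yawy 1.163 q6 -0.12 F [-0.2 -0.2 -0. ] gap 0.0878
shift cm [-44.35 -36.96  14.94] turn z 1.025 world shift mm [ 260.4 -515.4 -148.9]
tool axes cols [[-0.918, 0.397, -0.001], [0.397, 0.918, -0.001], [0.0, -0.002, -1.0]]
```

Run:
```python
from h import *
s=np.array([.5045,-.0095]);a=.138;ex=np.array([np.cos(a),np.sin(a)]);ey=np.array([-ex[1],ex[0]])
ims=[]
for n,(x0,y0,w,hh) in(("top",(315,220,75,75)),("scene",(245,215,75,75))):
    im=cv2.imread(f"pics/{n}0.png")[y0:y0+hh,x0:x0+w];im=cv2.resize(im,(390,390),interpolation=cv2.INTER_CUBIC);k=390/75
    for z,col in((.096,(0,255,0)),(.068,(255,255,0))):
        c=[np.r_[s+ex*i*.015+ey*(.045+j*.008),z] for i,j in((1,1),(1,-1),(-1,-1),(-1,1))]
        uv=(proj(n,c)-[x0,y0]+.5)*k;cv2.polylines(im,[uv.astype(int)],True,col,1)
    ims.append(im)
cv2.imwrite("pics/ov.png",np.hstack(ims))
```

```text
(no output)
```

View pics/ov.png

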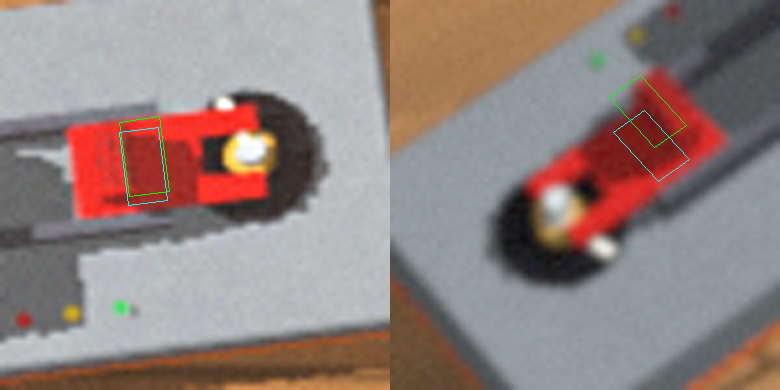

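Run:
```python
from h import *
ims=[]
for n,(x0,y0,w,hh) in(("top",(320,230,50,50)),("scene",(268,222,50,50))):
    im=cv2.imread(f"pics/{n}0.png")[y0:y0+hh,x0:x0+w].astype(float)
    im=np.clip(im*np.array([2.5,2.5,1.0]),0,255).astype(np.uint8)
    im=cv2.resize(im,(400,400),interpolation=cv2.INTER_NEAREST)
    ims.append(im)
cv2.imwrite("pics/ov2.png",np.hstack(ims))
```

```text
(no output)
```

View pics/ov2.png

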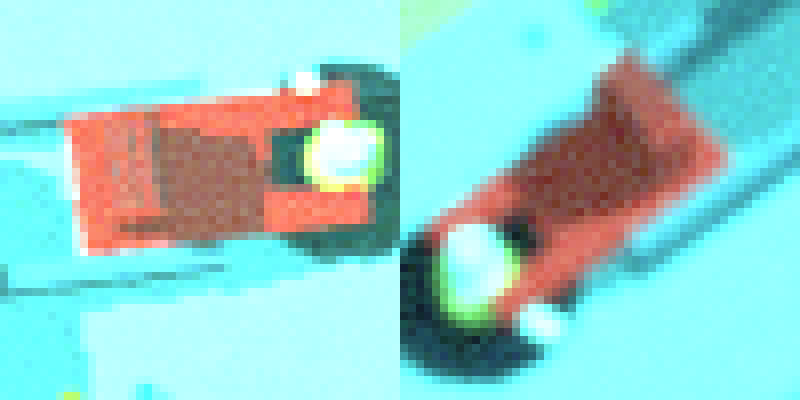

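Run:
```python
from h import *
print(tri((298.6,232.6),(336.3,251)),plane("top",(336.3,251),.096),plane("scene",(298.6,232.6),.096))
```

```text
(array([0.4955126 , 0.04745165, 0.09486549]), np.float64(0.000109067344192781)) [0.49533227 0.04740817 0.096     ] [0.4961444  0.04721494 0.096     ]
```

Run:
```python
from h import *
go([.4955,.0473,.20],.138)
```

```text
t 0.1 pos [0.2376 0.5502 0.2219] yawy 1.163 q6 -0.12 F [-0.2 -0.2 -0. ] gap 0.0878
shift cm [-43.62 -35.94   2.24] turn z 1.025 world shift mm [ 257.9 -502.9  -21.9]
tool axes cols [[-0.918, 0.397, -0.001], [0.397, 0.918, -0.001], [0.0, -0.002, -1.0]]
```

```bash
python3 -m pendant '[[[-43.6,-35.9,2.2],[0,0,1.025]],[[-43.6,-35.9,2.2],[0,0,1.025]],[[-43.6,-35.9,2.2],[0,0,1.025]],[[-43.6,-35.9,2.2],[0,0,1.025]],[[-43.6,-35.9,2.2],[0,0,1.025]],[[-43.6,-35.9,2.2],[0,0,1.025]],[[-43.6,-35.9,2.2],[0,0,1.025]],[[-43.6,-35.9,2.2],[0,0,1.025]],[[-43.6,-35.9,2.2],[0,0,1.025]],[[-43.6,-35.9,2.2],[0,0,1.025]],[[-43.6,-35.9,2.2],[0,0,1.025]],[[-43.6,-35.9,2.2],[0,0,1.025]]]' -1
python3 - <<'E'
from h import *
go([.4955,.0473,.075],.138)
E
```

```text
time_s: 1.6
position: [0.4948, 0.0496, 0.2005]
tool_rot: [-2.061, -2.37, 0.001]
wrist_force: [0.0, 0.2, 0.0]
finger_gap: 0.0878
t 1.6 pos [0.4948 0.0496 0.2005] yawy 0.14 q6 -0.18 F [0.  0.2 0. ] gap 0.0878
shift cm [-0.25  0.05 12.55] turn z 0.002 world shift mm [   0.7   -2.3 -125.5]
tool axes cols [[-0.139, 0.99, -0.001], [0.99, 0.139, 0.0], [0.0, -0.001, -1.0]]
```

```bash
python3 -m pendant '[[[0,0,6],[0,0,0]],[[0,0,10],[0,0,0]],[[0,0,12.5],[0,0,0]],[[0,0,12.5],[0,0,0]],[[0,0,12.5],[0,0,0]]]' -1
python3 -m pendant '[[[0,0,0],[0,0,0]],[[0,0,0],[0,0,0]],[[0,0,0],[0,0,0]],[[0,0,0],[0,0,0]],[[0,0,0],[0,0,0]],[[0,0,0],[0,0,0]]]' 1 15
python3 - <<'E'
from h import *
go([.4955,.0473,.075],.138)
for n in P: cv2.imwrite(f"pics/{n}1.png",manip.get_image(n))
im=np.hstack([cv2.resize(cv2.imread(f"pics/{n}1.png")[y:y+100,x:x+100],(400,400),interpolation=cv2.INTER_CUBIC) for n,x,y in(("top",300,200),("scene",240,180))])
cv2.imwrite("pics/c1.png",im)
E
```

```text
time_s: 2.22
position: [0.4962, 0.0491, 0.0766]
tool_rot: [2.061, 2.37, 0.001]
wrist_force: [0.1, -0.3, -0.4]
finger_gap: 0.0876
time_s: 2.98
position: [0.4965, 0.0483, 0.0757]
tool_rot: [2.063, 2.368, 0.001]
wrist_force: [9.9, 2.6, -5.4]
finger_gap: 0.0313
t 2.98 pos [0.4965 0.0483 0.0757] yawy 0.138 q6 -0.18 F [ 9.9  2.6 -5.4] gap 0.0313
shift cm [-0.09 -0.11  0.07] turn z -0.0 world shift mm [-1.  -1.  -0.7]
tool axes cols [[-0.137, 0.991, 0.001], [0.991, 0.137, 0.0], [-0.0, 0.001, -1.0]]
```

View pics/c1.png

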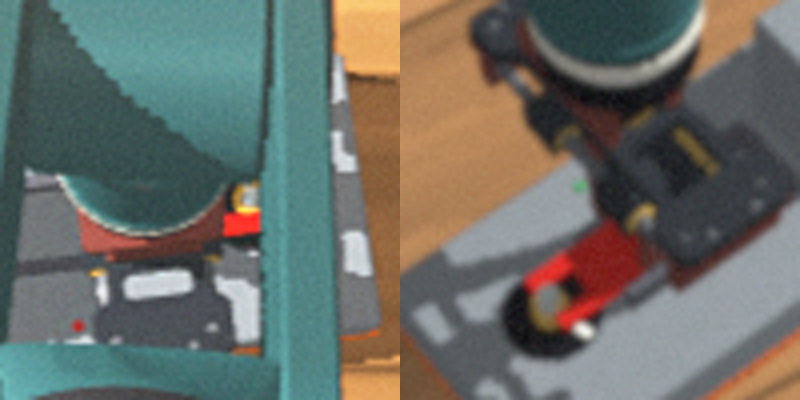

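The grip is held, with a gap of 31 mm. Next I slide it along tool +x, which is dryer +y.

```bash
python3 -m pendant '[[[0.7,0,0],[0,0,0]],[[1.4,0,0],[0,0,0]],[[2.1,0,0],[0,0,0]],[[2.8,0,0],[0,0,0]],[[2.8,0,0],[0,0,0]]]'
python3 -m pendant '[[[0.3,0,0],[0,0,0]],[[0.6,0,0],[0,0,0]],[[0.6,0,0],[0,0,0]]]'
```

```text
time_s: 3.7
position: [0.4933, 0.0768, 0.0758]
tool_rot: [2.062, 2.368, 0.003]
wrist_force: [4.5, 2.9, -4.4]
finger_gap: 0.0295
time_s: 4.08
position: [0.4927, 0.0815, 0.0757]
tool_rot: [2.06, 2.368, 0.001]
wrist_force: [5.7, -3.6, -6.2]
finger_gap: 0.03
```

```bash
python3 -m pendant '[[[0.3,0,0],[0,0,0]],[[0.6,0,0],[0,0,0]],[[0.6,0,0],[0,0,0]]]'
python3 -m pendant '[[[0.3,0,0],[0,0,0]],[[0.6,0,0],[0,0,0]],[[0.6,0,0],[0,0,0]]]'
```

```text
time_s: 4.45
position: [0.4923, 0.0842, 0.0758]
tool_rot: [2.055, 2.367, -0.005]
wrist_force: [6.8, -19.0, -6.4]
finger_gap: 0.03
time_s: 4.82
position: [0.4915, 0.0899, 0.0758]
tool_rot: [2.055, 2.367, -0.005]
wrist_force: [6.2, -20.8, -5.9]
finger_gap: 0.03
```

A force rise to 20 N followed by slip suggests the end stop. I'll release, back up and check.

```bash
python3 -m pendant '[[[0,0,0],[0,0,0]],[[0,0,0],[0,0,0]],[[0,0,0],[0,0,0]],[[0,0,-6],[0,0,0]],[[0,0,-12],[0,0,0]],[[-6,0,-12],[0,0,0]],[[-12,0,-12],[0,0,0]],[[-18,0,-12],[0,0,0]],[[-24,0,-12],[0,0,0]],[[-29,0,-12],[0,0,0]],[[-29,0,-12],[0,0,0]],[[-29,0,-12],[0,0,0]]]' -1
python3 - <<'E'
from h import *
for n in P: cv2.imwrite(f"pics/{n}2.png",manip.get_image(n))
im=np.hstack([cv2.resize(cv2.imread(f"pics/{n}2.png")[y:y+80,x:x+80],(400,400),interpolation=cv2.INTER_CUBIC) for n,x,y in(("top",310,215),("scene",245,200))])
cv2.imwrite("pics/c2.png",im)
E
```

```text
time_s: 6.32
position: [0.5287, -0.1924, 0.1953]
tool_rot: [-2.062, -2.368, -0.0]
wrist_force: [-0.8, 0.7, 0.4]
finger_gap: 0.0876
```

View pics/c2.png

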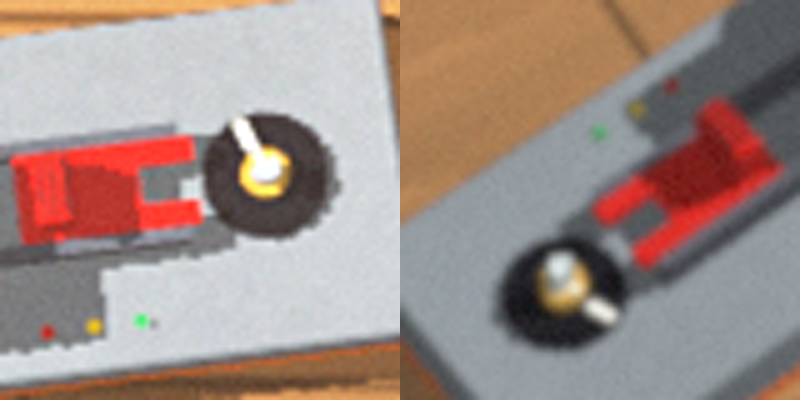

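View pics/top2.png

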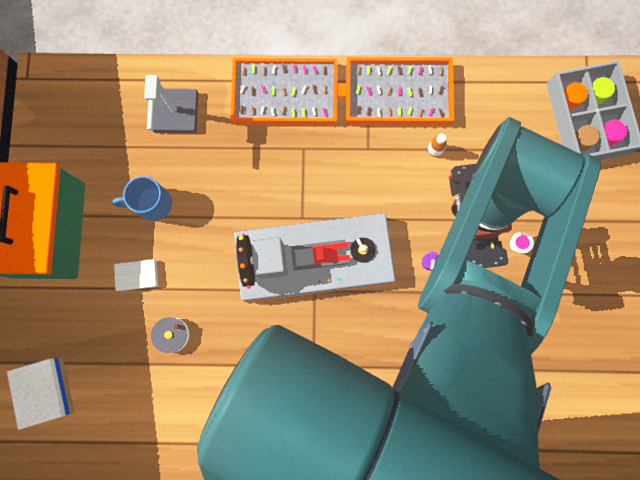

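```bash
python3 - <<'E'
from h import *
np.set_printoptions(precision=4,suppress=True)
T=cv2.imread("pics/top2.png");S_=cv2.imread("pics/scene2.png")
for n,im,roi in(("top",T,(345,232,385,270)),("scene",S_,(262,240,298,275))):
    H,S,V=cv2.split(cv2.cvtColor(im,cv2.COLOR_BGR2HSV))
    m=(V<75).astype(np.uint8)
    x0,y0,x1,y1=roi;m2=np.zeros_like(m);m2[y0:y1,x0:x1]=m[y0:y1,x0:x1]
    cs,_=cv2.findContours(m2,0,2);c=max(cs,key=cv2.contourArea);hull=cv2.convexHull(c);print(n,"ellipse",cv2.fitEllipse(hull))
    Lc=im.min(axis=2).astype(float)
    w=((S<70)&(V>150)).astype(np.uint8)
    for b in blobs(im,w,roi): print(b)
    print("brass",blobs(im,((H>14)&(H<32)&(S>90)&(V>110)).astype(np.uint8),roi))
    # red lock extents
    red=(((H<6)|(H>174))&(S>170)&(V>60)).astype(np.uint8);
    print("red",blobs(im,red,(300,200,370,275) if n=="top" else (270,210,340,270),20))
g,e=tri((310.6,225),(318.6,254));print("grip",g,e)
E
python3 - <<'E'
import cv2,numpy as np
ims=[]
for n,(x0,y0,w,hh) in(("top",(345,230,40,40)),("scene",(262,238,40,40))):
    im=cv2.imread(f"pics/{n}2.png")[y0:y0+hh,x0:x0+w]
    ims.append(cv2.resize(im,(400,400),interpolation=cv2.INTER_NEAREST))
cv2.imwrite("pics/c3.png",np.hstack(ims))
E
```

```text
top ellipse ((362.5596008300781, 249.78125), (23.123329162597656, 23.65449333190918), 124.7468032836914)
(array([368.41, 249.52]), array([345, 232,  40,  38, 853], dtype=int32))
(array([348.57, 253.  ]), array([345, 250,   8,   8,  30], dtype=int32))
(array([346., 261.]), array([345, 260,   3,   3,   5], dtype=int32))
brass [(array([362.65, 249.76]), array([358, 244,  10,  11,  55], dtype=int32))]
red [(array([328.87, 252.79]), array([312, 243,  38,  21, 502], dtype=int32))]
scene ellipse ((277.52362060546875, 257.96368408203125), (21.368038177490234, 25.700241088867188), 66.38990783691406)
(array([267.76, 245.49]), array([262, 240,  19,  23, 164], dtype=int32))
(array([288.2, 248.8]), array([287, 248,   3,   3,   5], dtype=int32))
(array([277.08, 254.32]), array([274, 251,   7,   8,  38], dtype=int32))
(array([282.96, 269.48]), array([262, 259,  36,  16, 279], dtype=int32))
(array([284.86, 261.81]), array([282, 260,   7,   5,  21], dtype=int32))
brass [(array([278.59, 258.12]), array([274, 253,   9,   9,  34], dtype=int32))]
red [(array([303.79, 235.65]), array([284, 221,  36,  32, 427], dtype=int32))]
grip [0.4892 0.0822 0.0877] 0.003551270279615874
```

View pics/c3.png

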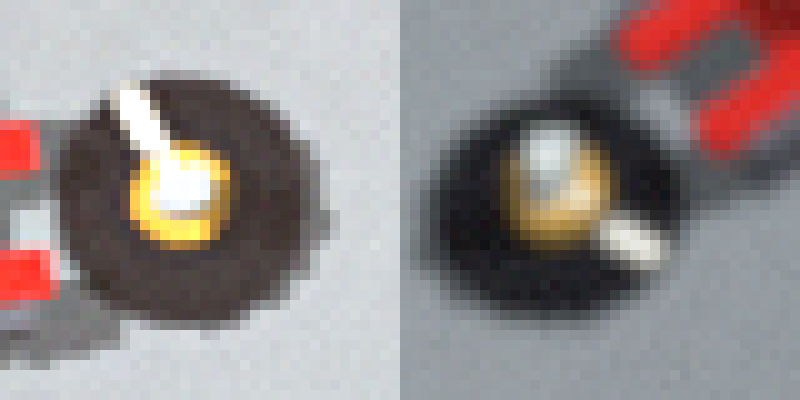

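Run:
```python
from h import *
np.set_printoptions(precision=4,suppress=True)
print("disc tri",tri((277.52,257.96),(362.56,249.78)),"brass",tri((278.3,257.5),(362.65,249.6)))
for n,poly,cen in(("top",[(354.6,236.8),(360,236.8),(362.6,243.0),(359.6,246)],(362.56,249.78)),("scene",[(281,259.5),(284,258),(290,262),(288,266),(281,262.5)],(277.52,257.96))):
    im=cv2.imread(f"pics/{n}2.png").astype(float);mn=im.min(axis=2)
    m=np.zeros(mn.shape,np.uint8);cv2.fillPoly(m,[np.array(poly).round().astype(int)],1)
    w=np.clip(mn-110,0,None)*m;ys,xs=np.nonzero(w>0);ww=w[ys,xs]
    p=np.stack([xs,ys],1);c=(p*ww[:,None]).sum(0)/ww.sum();U=((p-c)*np.sqrt(ww)[:,None]);d=np.linalg.svd(U,full_matrices=False)[2][0]
    for z in(.052,.056):
        C=plane(n,cen,z);K=plane(n,c,z);a,b=plane(n,c-d*3,z),plane(n,c+d*3,z)
        f=lambda v:np.arctan2(v[1],v[0])
        print(n,z,"cen",C,"tick",K,"r",np.linalg.norm(K-C),"yaw rad",f(K-C),"line",f(a-b),f(b-a),len(ww))
```

```text
disc tri (array([ 0.5043, -0.0101,  0.0522]), np.float64(0.002858898383148485)) brass (array([ 0.5048, -0.0093,  0.054 ]), np.float64(0.0010091200069830058))
top 0.052 cen [ 0.5048 -0.0088  0.052 ] tick [ 0.5236 -0.0001  0.052 ] r 0.020686158499353333 yaw rad 0.4306622153359228 line 0.4355048964019218 -2.7060877571878716 37
top 0.056 cen [ 0.5043 -0.0085  0.056 ] tick [0.523  0.0001 0.056 ] r 0.02061857872961122 yaw rad 0.4306622153359229 line 0.4355048964019225 -2.7060877571878708 37
scene 0.052 cen [ 0.5037 -0.0114  0.052 ] tick [ 0.5204 -0.0021  0.052 ] r 0.01912483359788811 yaw rad 0.5097840957004295 line -2.6843750365805112 0.4572176170092821 36
scene 0.056 cen [ 0.5058 -0.0121  0.056 ] tick [ 0.5224 -0.0028  0.056 ] r 0.019047339485065352 yaw rad 0.5097840957004302 line -2.6843750365805104 0.4572176170092827 36
```

Run:
```python
from h import *
np.set_printoptions(precision=4,suppress=True)
print("purple",plane("top",(430,261),.02),"small",plane("top",(455,244.5),.015),"pot",plane("top",(521,243),.032))
go([.4447,-.234,.12],1.55)
```

```text
purple [ 0.4866 -0.1567  0.02  ] small [ 0.5242 -0.2126  0.015 ] pot [ 0.5265 -0.35    0.032 ]
t 6.42 pos [ 0.5289 -0.1917  0.1955] yawy 0.139 q6 -0.61 F [-0.2 -0.2  0.4] gap 0.088
shift cm [-3.03 -8.91  7.55] turn z -1.411 world shift mm [-84.2 -42.3 -75.5]
tool axes cols [[-0.139, 0.99, -0.001], [0.99, 0.139, 0.001], [0.001, -0.001, -1.0]]
```

```bash
python3 -m pendant '[[[-3,-8.9,7.5],[0,0,-1.411]],[[-3,-8.9,7.5],[0,0,-1.411]],[[-3,-8.9,7.5],[0,0,-1.411]],[[-3,-8.9,7.5],[0,0,-1.411]],[[-3,-8.9,7.5],[0,0,-1.411]],[[-3,-8.9,7.5],[0,0,-1.411]],[[-3,-8.9,7.5],[0,0,-1.411]],[[-3,-8.9,7.5],[0,0,-1.411]],[[-3,-8.9,7.5],[0,0,-1.411]],[[-3,-8.9,7.5],[0,0,-1.411]]]' -0.1
python3 - <<'E'
from h import *
go([.4447,-.234,.0235],1.55)
E
```

```text
time_s: 7.68
position: [0.4454, -0.2345, 0.1208]
tool_rot: [-0.035, -3.141, 0.0]
wrist_force: [0.3, 0.4, 0.1]
finger_gap: 0.0482
t 7.67 pos [ 0.4454 -0.2345  0.1208] yawy 1.548 q6 -2.17 F [0.3 0.4 0.1] gap 0.0482
shift cm [0.07 0.05 9.73] turn z -0.002 world shift mm [ -0.7   0.5 -97.3]
tool axes cols [[-1.0, 0.023, -0.0], [0.023, 1.0, -0.0], [0.0, -0.0, -1.0]]
```

```bash
python3 -m pendant '[[[0,0,5],[0,0,0]],[[0,0,8],[0,0,0]],[[0,0,9.7],[0,0,0]],[[0,0,9.7],[0,0,0]],[[0,0,9.7],[0,0,0]]]'
python3 - <<'E'
from h import *
s=manip.get_image("scene");cv2.imwrite("pics/s4.png",cv2.resize(s[240:340,120:240],(720,600),interpolation=cv2.INTER_CUBIC))
E
```

```text
time_s: 8.3
position: [0.4458, -0.2355, 0.0243]
tool_rot: [0.035, 3.141, -0.001]
wrist_force: [-0.1, -0.0, -0.4]
finger_gap: 0.0482
```

View pics/s4.png

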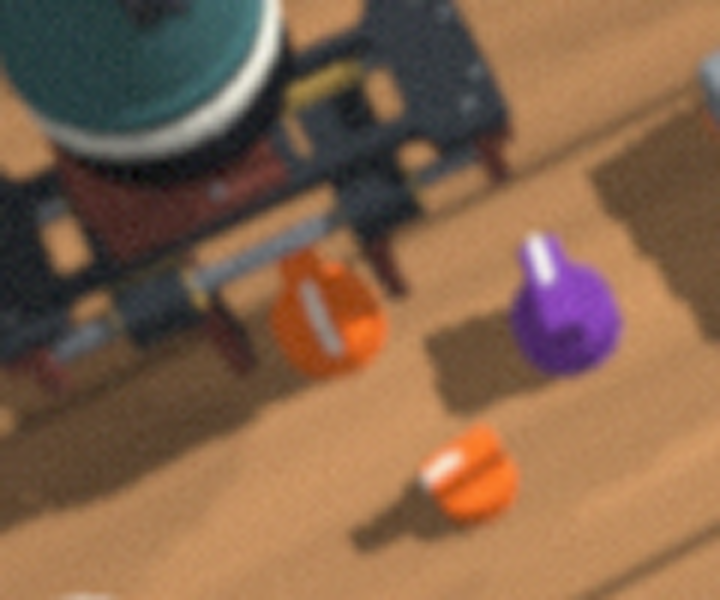

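The fingers straddle the orange bar; the purple and small orange knobs are clear. Closing.

```bash
python3 -m pendant '[[[0,0,0],[0,0,0]],[[0,0,0],[0,0,0]],[[0,0,0],[0,0,0]],[[0,0,0],[0,0,0]],[[0,0,0],[0,0,0]],[[0,0,0],[0,0,0]]]' 1 40
python3 -m pendant '[[[0,0,-4],[0,0,0]],[[0,0,-8],[0,0,0]],[[0,0,-12],[0,0,0]],[[0,0,-12],[0,0,0]],[[0,0,-12],[0,0,0]]]'
python3 - <<'E'
from h import *
go([.5045,-.010,.145],1.571+.445)
E
```

```text
time_s: 9.1
position: [0.4453, -0.2353, 0.0238]
tool_rot: [-0.034, -3.141, 0.0]
wrist_force: [-0.3, 0.2, 2.5]
finger_gap: 0.0138
time_s: 9.72
position: [0.4449, -0.235, 0.143]
tool_rot: [-0.034, -3.141, -0.001]
wrist_force: [-0.1, -0.5, -1.0]
finger_gap: 0.0138
t 9.72 pos [ 0.4449 -0.235   0.143 ] yawy 1.549 q6 -2.17 F [-0.1 -0.5 -1. ] gap 0.0138
shift cm [-5.47 22.63 -0.19] turn z -0.467 world shift mm [ 59.6 225.    2. ]
tool axes cols [[-1.0, 0.022, -0.001], [0.022, 1.0, 0.0], [0.001, 0.0, -1.0]]
```

```bash
python3 -m pendant '[[[-5.5,22.6,0],[0,0,-0.467]],[[-5.5,22.6,0],[0,0,-0.467]],[[-5.5,22.6,0],[0,0,-0.467]],[[-5.5,22.6,0],[0,0,-0.467]],[[-5.5,22.6,0],[0,0,-0.467]],[[-5.5,22.6,0],[0,0,-0.467]],[[-5.5,22.6,0],[0,0,-0.467]],[[-5.5,22.6,0],[0,0,-0.467]]]'
python3 - <<'E'
from h import *
go([.5045,-.010,.145],1.571+.445)
for n in P: cv2.imwrite(f"pics/{n}5.png",manip.get_image(n))
im=np.hstack([cv2.resize(cv2.imread(f"pics/{n}5.png")[y:y+70,x:x+70],(400,400),interpolation=cv2.INTER_CUBIC) for n,x,y in(("top",330,215),("scene",240,215))])
cv2.imwrite("pics/c5.png",im)
E
```

```text
time_s: 10.72
position: [0.505, -0.0117, 0.1435]
tool_rot: [0.691, -3.064, 0.0]
wrist_force: [-0.9, -0.1, 0.1]
finger_gap: 0.0139
t 10.72 pos [ 0.505  -0.0117  0.1435] yawy 2.014 q6 -2.17 F [-0.9 -0.1  0.1] gap 0.0139
shift cm [-0.03  0.18 -0.15] turn z -0.002 world shift mm [-0.5  1.7  1.5]
tool axes cols [[-0.903, -0.429, -0.0], [-0.429, 0.903, -0.0], [0.0, 0.0, -1.0]]
```

View pics/c5.png

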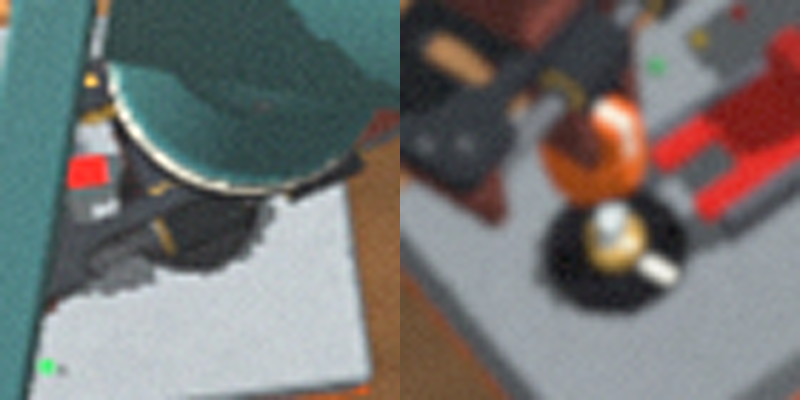

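Run:
```python
import cv2,numpy as np
im=cv2.imread("pics/scene5.png");x0,y0=260,225
c=cv2.resize(im[y0:y0+35,x0:x0+35],(595,595),interpolation=cv2.INTER_NEAREST)
for i in range(0,35,5):
    cv2.putText(c,str(x0+i),(i*17,10),0,.35,(255,255,255),1);cv2.putText(c,str(y0+i),(0,i*17+10),0,.35,(255,255,255),1)
cv2.imwrite("pics/c6.png",c)
H,S,V=cv2.split(cv2.cvtColor(im,cv2.COLOR_BGR2HSV))
o=((H>3)&(H<17)&(S>165)&(V>70))
for y in range(228,254):
    print(y,"".join("#" if o[y,x] else "." for x in range(260,290)))
```

```text
228 ..............................
229 ..............................
230 ..............................
231 .................##...........
232 .................###..........
233 ...................##.........
234 ..............................
235 ..............................
236 ..............................
237 ..............##..............
238 ..............####............
239 ..............####............
240 ...............###............
241 ......##.......####...#.......
242 ......####.....####..###......
243 ......#####...#########.......
244 .......################.......
245 .......###############........
246 ........##############........
247 ........#############.........
248 .........############.........
249 ..........######..............
250 ...........###................
251 ..............................
252 ..............................
253 ..............................
```

View pics/c6.png

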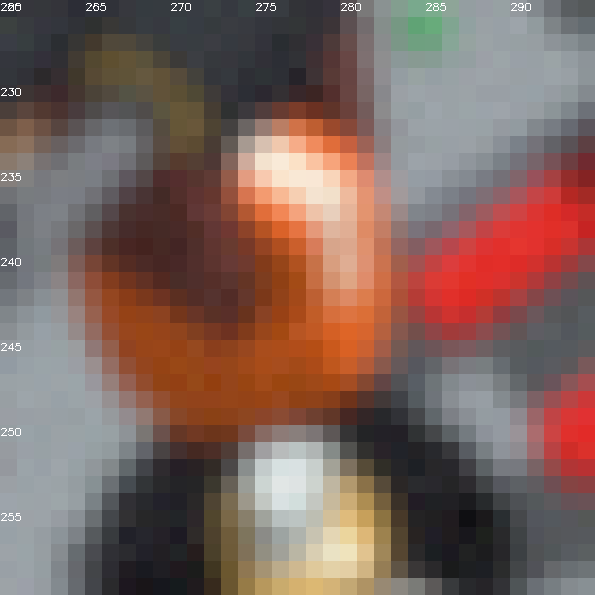

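Run:
```python
from h import *
np.set_printoptions(precision=3,suppress=True)
a=np.linspace(0,2*np.pi,181)
c0=np.array([.505,-.0117])
def ext(c,z0):
    u=proj("scene",np.vstack([np.c_[c[0]+.0185*np.cos(a),c[1]+.0185*np.sin(a),a*0+z] for z in(z0,z0+.02)]))
    return np.array([u[:,0].min(),u[:,0].max(),u[:,1].max()])
b=ext(c0,.1195);print(b,"x at max y")
e=np.array([.445-0,0]);ex=np.array([np.cos(.443),np.sin(.443)]);ey=np.array([-ex[1],ex[0]])
print("d/d(1mm bar x)",ext(c0+ex*.001,.1195)-b,"d/d(1mm y)",ext(c0+ey*.001,.1195)-b)
print("pointer",proj("scene",[np.r_[c0+ex*.018,.1615],np.r_[c0+ex*.018,.1415]]))
print("tip pred at TCP",proj("scene",[[*c0,.077],[.5045,-.01,.077]]))
```

```text
[264.766 284.074 250.887] x at max y
d/d(1mm bar x) [0.403 0.401 0.241] d/d(1mm y) [ 0.3    0.288 -0.365]
pointer [[280.533 236.629]
 [281.317 241.731]]
tip pred at TCP [[276.696 252.893]
 [277.295 252.344]]
```

```bash
python3 -m pendant '[[[-0.19,0.19,1],[0,0,0]],[[-0.19,0.19,2.5],[0,0,0]],[[-0.19,0.19,3.7],[0,0,0]],[[-0.19,0.19,3.7],[0,0,0]],[[-0.19,0.19,3.7],[0,0,0]]]'
python3 - <<'E'
from h import *
go([.5059,-.0092,.0235+.081],1.571+.445)
im=manip.get_image("scene");cv2.imwrite("pics/scene7.png",im)
x0,y0=260,235
c=cv2.resize(im[y0:y0+35,x0:x0+35],(595,595),interpolation=cv2.INTER_NEAREST)
for i in range(0,35,5):
    cv2.putText(c,str(x0+i),(i*17,10),0,.35,(255,255,255),1);cv2.putText(c,str(y0+i),(0,i*17+10),0,.35,(255,255,255),1)
cv2.imwrite("pics/c7.png",c)
E
```

```text
time_s: 11.45
position: [0.5062, -0.008, 0.1065]
tool_rot: [0.694, -3.064, -0.0]
wrist_force: [0.4, -0.2, -0.8]
finger_gap: 0.0139
t 11.45 pos [ 0.5062 -0.008   0.1065] yawy 2.016 q6 -2.17 F [ 0.4 -0.2 -0.8] gap 0.0139
shift cm [ 0.08 -0.09  0.2 ] turn z 0.0 world shift mm [-0.3 -1.2 -2. ]
tool axes cols [[-0.902, -0.431, -0.0], [-0.431, 0.902, -0.0], [0.0, 0.0, -1.0]]
```

View pics/c7.png

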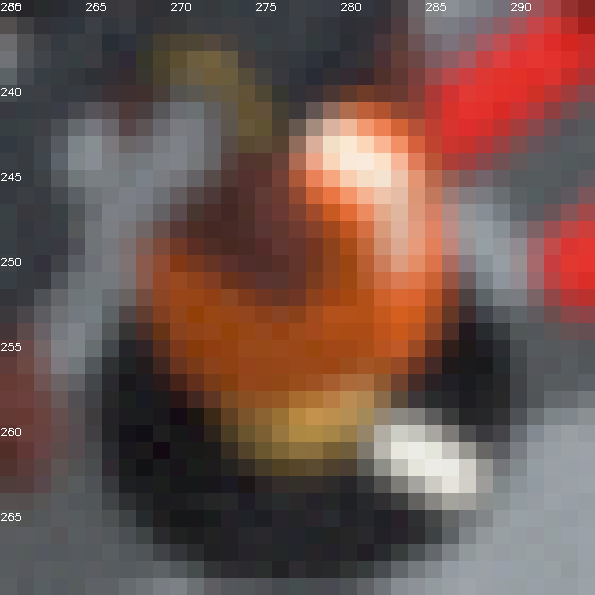

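Run:
```python
from h import *
np.set_printoptions(precision=3,suppress=True)
a=np.linspace(0,2*np.pi,181)
def ext(c,z0,h=.02,r=.0185):
    u=proj("scene",np.vstack([np.c_[c[0]+r*np.cos(a),c[1]+r*np.sin(a),a*0+z] for z in(z0,z0+h)]))
    return np.array([u[:,0].min(),u[:,0].max(),u[:,1].max()])
ex=np.array([np.cos(.443),np.sin(.443)]);ey=np.array([-ex[1],ex[0]])
c=np.array([.5045,-.0117]);b=ext(c,.0827);print(b,b[:2].mean())
for d in(ex,ey):
    g=ext(c+d*.001,.0827)-b;print(g)
print("collar",ext(c,.062,0,.010),"disc .052",ext(c,.052,0,.027),".054",ext(c,.054,0,.027))
print("pointer",proj("scene",[np.r_[c+ex*.018,.0827+.042]]))
# disc mask extents, scene2 
im=cv2.imread("pics/scene2.png");H,S,V=cv2.split(cv2.cvtColor(im,cv2.COLOR_BGR2HSV))
for y in range(244,273): print(y," ".join("%3d"%v for v in V[y,258:298]))
```

```text
[266.513 285.22  259.257] 275.86671479040194
[0.391 0.39  0.236]
[ 0.291  0.279 -0.357]
collar [272.459 281.892 260.27 ] disc .052 [264.926 290.198 269.605] .054 [264.829 290.14  269.178]
pointer [[281.835 245.699]]
244 160 162 163 164 159 160 163 160 162 160 162 162 163 160 160 161 166 154 142 123 106  94  94  92  89  88 110 137 161 157 134 112  96  88  96  89  90  91  93 126
245 162 161 163 161 162 165 161 163 161 164 165 163 164 165 161 162 158 153 134 110  98  91  94  91  92  93  94 109 121 121 108  93  89  91  93  93  91 107 134 169
246 165 165 161 161 161 161 164 164 163 162 163 162 162 160 160 156 153 145 126 105  86  84  84  83  85  90  95 105 114 119 124 111  98  93  94  95 115 150 183 199
247 163 160 160 164 164 162 164 162 164 163 160 162 161 153 144 141 127 120 104  78  66  61  61  70  74  83  97 113 139 147 145 123 105  89 107 130 157 190 214 221
248 166 162 164 163 161 163 162 161 162 165 163 157 151 131 118 101  87  77  64  57  41  38  40  47  54  71  88 121 143 156 161 144 119 123 149 183 202 213 225 222
249 167 163 158 159 160 164 164 162 165 155 156 143 120  98  73 
[... 3171 characters left out ...]
 155 162 158 163 156 157 159 162 161 161 160
269 163 168 164 164 166 164 162 163 158 153 148 146 136 115  97  84  87  81  69  78  77  74  81  99 119 136 153 161 159 162 163 160 162 158 159 160 159 163 161 163
270 162 161 167 166 168 166 166 165 163 161 164 159 153 148 140 135 130 126 119 123 126 122 128 135 152 158 161 160 165 161 161 160 161 158 160 161 163 160 158 158
271 163 165 167 166 164 163 163 165 157 163 164 162 161 157 157 156 157 156 148 154 155 151 151 154 156 164 161 160 165 160 160 161 162 163 160 164 163 160 160 160
272 163 163 164 164 166 165 164 156 161 163 162 163 163 165 163 162 163 161 160 160 159 163 158 162 165 161 161 162 165 157 158 162 156 161 162 163 161 164 157 158
```

```bash
python3 -m pendant '[[[0,-0.25,0],[0,0,0]],[[0,-0.25,0.3],[0,0,0]],[[0,-0.25,0.6],[0,0,0]],[[0,-0.25,0.75],[0,0,0]],[[0,-0.25,0.75],[0,0,0]]]'
python3 - <<'E'
from h import *
go([.5045,-.0113,.0235+.077],1.571+.445);print(manip.state()['moment'])
im=manip.get_image("scene");cv2.imwrite("pics/scene8.png",im)
x0,y0=260,235
c=cv2.resize(im[y0:y0+35,x0:x0+35],(595,595),interpolation=cv2.INTER_NEAREST)
for i in range(0,35,5):
    cv2.putText(c,str(x0+i),(i*17,10),0,.35,(255,255,255),1);cv2.putText(c,str(y0+i),(0,i*17+10),0,.35,(255,255,255),1)
cv2.imwrite("pics/c8.png",c)
E
```

```text
time_s: 12.12
position: [0.507, -0.0103, 0.0989]
tool_rot: [0.693, -3.063, -0.0]
wrist_force: [-0.5, 1.1, -1.1]
finger_gap: 0.0139
t 12.12 pos [ 0.507  -0.0103  0.0989] yawy 2.016 q6 -2.17 F [-0.5  1.1 -1.1] gap 0.0139
shift cm [ 0.27  0.01 -0.16] turn z -0.0 world shift mm [-2.5 -1.   1.6]
tool axes cols [[-0.903, -0.431, -0.001], [-0.431, 0.903, 0.0], [0.001, 0.0, -1.0]]
[ 0.05202846  0.02713924 -0.05065712]
```

View pics/c8.png

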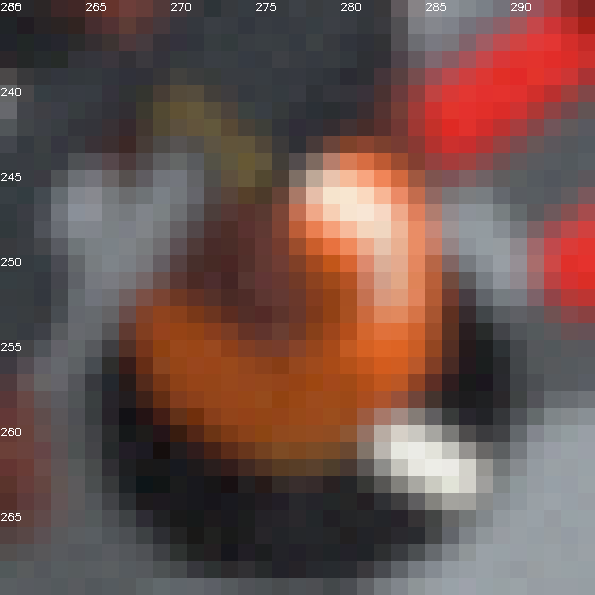

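```bash
python3 -m pendant '[[[0,0,0.15],[0,0,0]],[[0,0,0.3],[0,0,0]],[[0,0,0.3],[0,0,0]]]'
```

```text
time_s: 12.55
position: [0.507, -0.0102, 0.096]
tool_rot: [0.693, -3.064, -0.0]
wrist_force: [-0.8, 0.6, -1.6]
finger_gap: 0.0139
```

```bash
python3 -m pendant '[[[0,0,0.15],[0,0,0]],[[0,0,0.3],[0,0,0]],[[0,0,0.3],[0,0,0]]]'
```

```text
time_s: 12.92
position: [0.507, -0.0102, 0.0929]
tool_rot: [0.693, -3.064, -0.0]
wrist_force: [-0.9, 1.2, -1.4]
finger_gap: 0.0138
```

```bash
python3 -m pendant '[[[0,0,0.15],[0,0,0]],[[0,0,0.3],[0,0,0]],[[0,0,0.3],[0,0,0]]]'; python3 -c "
from workcell import manip;s=manip.state();print(s['moment'],s['wrist_force'])"
```

```text
time_s: 13.3
position: [0.507, -0.0103, 0.0899]
tool_rot: [0.693, -3.064, -0.0]
wrist_force: [-2.1, 2.0, -0.7]
finger_gap: 0.0136
[ 0.40988326  0.36156743 -0.02907177] [-2.14691364  1.9918841  -0.73970029]
```

```bash
python3 -m pendant '[[[0.02,0.05,0.15],[0,0,0]],[[0.03,0.07,0.3],[0,0,0]],[[0.03,0.07,0.45],[0,0,0]],[[0.03,0.07,0.45],[0,0,0]]]'; python3 -c "
from workcell import manip;s=manip.state();print(s['moment'],s['wrist_force'])"
```

```text
time_s: 13.8
position: [0.507, -0.01, 0.0858]
tool_rot: [-0.694, 3.064, -0.001]
wrist_force: [0.1, 1.0, 0.9]
finger_gap: 0.0136
[0.15454636 0.17528957 0.02623803] [0.05157474 0.9955998  0.93533063]
```

Side forces dropped and the knob is at about its seat height. Now I press through the spring travel.

```bash
python3 -m pendant '[[[0,0,0.1],[0,0,0]],[[0,0,0.2],[0,0,0]],[[0,0,0.3],[0,0,0]],[[0,0,0.3],[0,0,0]]]' - 60
python3 -m pendant '[[[0,0,0.1],[0,0,0]],[[0,0,0.2],[0,0,0]],[[0,0,0.3],[0,0,0]],[[0,0,0.3],[0,0,0]]]'
```

```text
time_s: 14.3
position: [0.507, -0.01, 0.0831]
tool_rot: [-0.693, 3.063, -0.001]
wrist_force: [-1.8, -0.2, 6.6]
finger_gap: 0.014
time_s: 14.8
position: [0.5071, -0.0099, 0.0802]
tool_rot: [-0.693, 3.063, -0.001]
wrist_force: [-1.6, 0.1, 7.1]
finger_gap: 0.0133
```

```bash
python3 -m pendant '[[[0,0,0.1],[0,0,0]],[[0,0,0.2],[0,0,0]],[[0,0,0.2],[0,0,0]]]'
python3 -m pendant '[[[0,0,0.1],[0,0,0]],[[0,0,0.1],[0,0,0]]]'
python3 -m pendant '[[[0,0,0.1],[0,0,0]],[[0,0,0.1],[0,0,0]]]'
```

```text
time_s: 15.18
position: [0.5071, -0.0099, 0.0783]
tool_rot: [-0.693, 3.063, -0.001]
wrist_force: [-2.8, 0.7, 9.3]
finger_gap: 0.0134
time_s: 15.42
position: [0.5071, -0.0099, 0.0777]
tool_rot: [-0.693, 3.063, -0.001]
wrist_force: [-3.1, 0.6, 11.7]
finger_gap: 0.0137
time_s: 15.68
position: [0.5072, -0.0099, 0.0776]
tool_rot: [-0.694, 3.063, -0.001]
wrist_force: [-6.1, 0.4, 23.7]
finger_gap: 0.0138
```

```bash
python3 -m pendant '[[[0,0,0],[0,0,0]],[[0,0,0],[0,0,0]],[[0,0,0],[0,0,0]],[[0,0,0],[0,0,0]]]'
python3 - <<'E'
from h import *
I=[manip.get_image(n) for n in("scene","top")]
cv2.imwrite("pics/end.png",np.hstack([cv2.resize(I[0],(400,300)),cv2.resize(I[1],(400,300))]))
cv2.imwrite("pics/endc.png",cv2.resize(I[0][215:290,240:340],(800,600),interpolation=cv2.INTER_CUBIC))
E
```

```text
time_s: 16.18
position: [0.5072, -0.01, 0.0776]
tool_rot: [-0.693, 3.063, -0.001]
wrist_force: [-5.5, 0.7, 23.3]
finger_gap: 0.0139
```

View pics/endc.png

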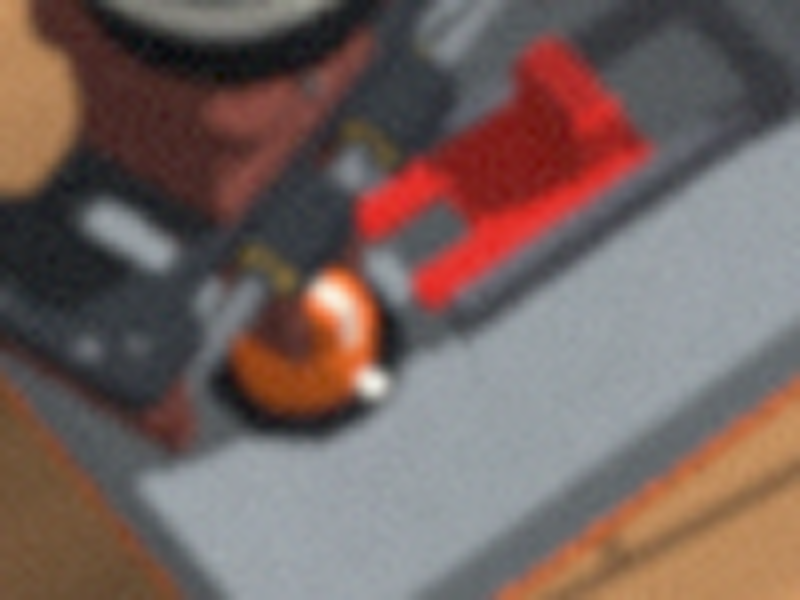

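View pics/end.png

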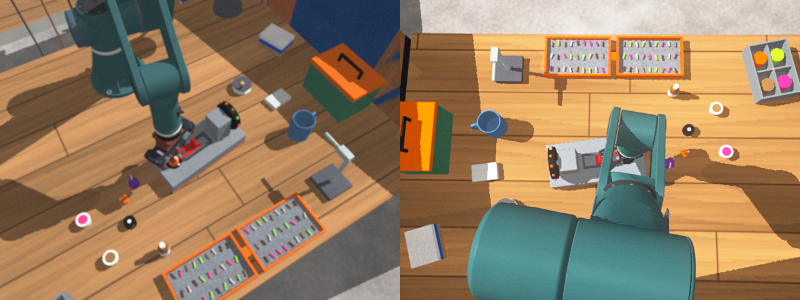

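The knob sits low over the dial, its pointer line towards the white tick at about scene (286,263). The lock fork is clear at about (293,252) and the other objects are in place. Handing in.

```bash
python3 -c "
from workcell import manip;print(manip.finish_job());print(manip.state()['wrist_force'])"
```

```text
the job is handed in; nothing more can be done
None
the job is handed in; nothing more can be done
```

The job is handed in at about 16.3 s, with the knob still gripped and pressed to the bottom of the shaft's spring travel, and the lock left open.

- **Lock:** I slid the red lock until it stalled at about 20 N and the fingers slipped along its grip. The images then put its grip about 94 mm from the shaft, where 90 mm is expected at the end stop, so they agree to within a few mm. The fork was still clear of the shaft in the last picture. The lock seemed to start about 10 mm open.
- **Knob:** I took the larger orange knob and turned it about 0.47 rad to match the tick. It went about 11 mm down the shaft with almost no resistance.
- **Pressing in:** The spring took up at 6.6 N and rose to about 10 N. The tool then stopped after about 8 mm of travel, with a steady 23 N while holding.
- **Disagreement:** The two cameras differed by 2–4 mm in y. I aligned the knob to the shaft within the scene view, which agreed with the arm at the knob grasp, because the arm blocked the top view.
- **Last picture:** The pointer faces the tick, and nothing else on the bench looks moved.

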